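# Unlock the filter slide, index it at its ball detent and hold it

## Robot

A 6-joint arm with a two-finger parallel gripper is mounted at the origin on a cart in front of the work surface, level with it; the furniture and walls round the work are solid. World frame = base frame: x ahead of the robot, y to its left, z up, the work surface at z = 0. Lengths are in m, angles in rad, forces in N, time in s.
With the tool pointing down it reaches from about 0.275 to 0.85 m from the base axis. Payload 19 kg.
Tool frame: the origin (TCP) lies midway between the tips of the shut fingers; the grasp point (between the pads) lies 19 mm behind it; z points along the fingers, y is the direction in which the jaws open and shut (so a half turn about z gives the same grasp; the last joint's range is limited). The gripper opens to 85 mm and grips with 20 to 120 N. Pads are 22 mm wide; open, the fingers measure 114 mm over their backs; the gripper's body (76 mm by 85 mm) begins 54 mm behind the grasp point. The pads swing forward as they close: fully open they stand 13 mm farther back than shut.
Start: joints at [1.01, 0.15, 1.437, -0, 1.554, -0.134], TCP at [0.238, 0.523, 0.231] pointing down, gripper open.
Joint ranges: [-2.8, 2.8], [-0.68, 2.1], [0.12, 2.68], [-1.39, 4.53], [0.16, 2.79], [-2.81, 2.81]. Speed limits (rad/s): [1.89, 1.89, 2.22, 3.01, 3.01, 3.01].

## Interface

Orientations are given as a 3x3 rotation matrix whose columns are the frame's x, y, z axes.
In Python, from station import bot gives the robot as it stands. The module is installed in compiled form; this text tells all that it offers.
- The arm moves only by the tool apply_moves, never from a script. Its argument "commands" is a list that holds one entry, the list of rows, each a list of 6 numbers: the shift along the tool's x, y, z each as a share of 8 cm, from -1 to 1, then the turn, a rotation vector about the tool's x, y, z each as a share of 90 degrees, from -1 to 1. In form: [[[x, y, z, rx, ry, rz], ...]]. A call has 1 to 10 rows; each row is the pose to reach, as a shift and turn from the pose commanded when the call began, along the tool's axes at that moment; what a row does not reach only later rows make up. A row lasts 1/12 s, in which the tool goes at most 41.7 mm and 7.16 degrees, less where a joint would pass 70% of its speed; a pose out of reach is approached as far as the arm can. A call with a number of a shift or a turn outside -1 to 1 is refused whole. A call with a gripper value outside its range is refused whole. "grip" is the opening, from 0 (shut) to 1 (fully open), set as the call begins (left out, the last holds). The fingers move at their own pace and stop on an object; the grip force is fixed at half the most. Time passes only in rows, so rows that repeat a pose let the fingers close. It gives the time, the measured TCP pose, the force and the opening at its end, in the units of the state.
- bot.sense(): the state, without advancing time (a new reading comes with each control period).
- bot.read_camera(name): name is "scene" or "top"; returns (picture, depth): 384x512x3 uint8, red, green, blue; 384x512 float32, m along the optical axis (not along the pixel's ray), 0 where there is no reading.
- bot.camera_params(name): a dict with "K" (3x3 intrinsics, pixels), "k1" (the pictures are not rectified: a ray, as slopes to the right and down, at radius r is drawn at 1 + k1 r^2 times it, then the intrinsics apply), "view" (4x4, takes a point from world to camera coordinates). Camera axes: x right, y down, z forward; pixel columns grow to the right and rows downward; lengths in m; the calibration is good to about 2 mm. A picture is of the moment at which its call begins. camera_params takes no time and is no camera call.
- bot.job_done(): hands the job in, once; it reports no verdict.
The state is a dict: "clock": time; "q": joint angles; "joint_vel": joint speeds; "joint_efforts": joint torques, N m; "eef_pos": TCP position; "orientation": TCP orientation; "contact_force": force on the tool from outside, world axes, zero at the start; "wrist_torque": the same for the moment, N m; "gripper_width": opening from 0.0 (shut) to 1.0 (fully open).
Only numpy, scipy, OpenCV 4.12 (cv2) and the standard library are available. Lean on these libraries where they do the work, as an engineer would, in place of code of your own. Each camera call takes 0.05 s, during which the arm holds its last target.

## Task

Swing the lock lever of the filter-slide bench fully open, then take the slide's upright tab between the fingers and slide it towards the detector housing until the spring ball of the plunger drops into the notch in the slide's edge. Finish holding it there: keep the tab pinched between both fingers with the ball seated in the notch, and do not let go. Leave the beaker, the dropper bottle and the vial where they stand.

Things in the scene. Friction and masses are not known exactly. Their poses are not given: they have to be found in the camera images.
- filter_bench: The bench, fixed to the worktop: an aluminium base plate 150 x 310 x 10 mm. Origin at the centre of its underside; z up, y along the rail towards the black detector housing (to the robot's left), x to the plunger side (away from the robot), turned by up to 0.3 rad. The lengths below are in these axes. The slide runs along y at x=0.
- filter_slide (a joint): Travel of the slide (m), growing towards the housing (+y); at 0 the tab is at bench y=-0.055. Stops at -0.003 and 0.108; starts at 0 to 0.02. Friction about 1 N. While the lever is shut its tongue stops a lug on the slide's near edge at about 0.025, before the notch is reached; pushing the slide does not open it. Ball seated at 0.055 + bench y of point plunger.
- housing_top (a point): Centre of the top of the black detector housing, 67 mm above the worktop: a fixed tunnel at bench y=84 to 146 mm, x=-48 to 48 mm. The front end of the slide enters it; the tab stays outside.
- tab_top (a point): Centre of the top edge of the slide's upright grip tab, 70 mm above the worktop. The tab (two 6 mm plates face to face: filter_slide_c6 front, _c7 rear) is 12 mm thick along bench y, 26 mm wide along bench x, free from z=33 to 70 mm. It moves with the slide, a dark steel plate (bench x=-25 to 25 mm, top at z=31 mm) that reaches 85 mm in front of (+y) and 65 mm behind the tab.
- notch (a point): Centre of the notch in the slide's far (+x) edge, at the same bench y as the tab's middle, 26 mm above the worktop. The notch is a gap 10 mm wide between two rounded rims (radius 3 mm, centred 8 mm to either side of the notch's middle). Moves with the slide.
- plunger (a point): Point on the slide's far edge line where the plunger's ball presses, 26 mm above the worktop; axes as the bench's. The ball is seated when point notch has the same bench y. The plunger is a steel nose with a 14 mm ball in an aluminium block (bench x=39 to 69 mm, 28 mm long, 46 mm high), clamped firmly somewhere between bench y=-0.005 and 0.025.
- detent_ball (a joint): How far the ball stands out (m): about 0 riding on the plain edge, about 0.004 seated in the notch. Its spring presses with 5 N on the edge, 3 N in the notch: within 8 mm before the notch's middle it draws the slide forward (up to about 4 N), beyond the middle it pushes back about as much.
- lock_lever (a joint): Angle of the lock lever about its upright hinge (rad): 0 shut (handle with knob pointing between bench -x and -y), grows CLOCKWISE seen from above, 1.6 fully open at its stop (handle between -x and +y). Starts at 0 to 0.12; stays where it is left; needs 1 to 2 N at the knob. Shut, its second arm, the steel tongue (69 mm), lies beside the slide with its tip in the way of the slide's lug.
- lever_knob (a point): Centre of the top of the lever's round black knob: 16 mm diameter, upright, from z=42 up to 74 mm above the worktop (the lever arm below it is 10 mm wide with its top at z=41), 58 mm from the hinge axis. Moves with the lever.
- lever_hinge (a point): Point on the lever's upright hinge axis, 40 mm above the worktop, at bench x=-0.048, y=0.022.
- beaker: Small clear beaker, 52 x 59 x 60 mm high, standing behind the bench (bench +x side). Origin at the centre of its underside. Bystander.
- dropper_bottle: Small white bottle with a black cap, 34 mm wide, 74 mm high, behind the bench. Origin at the centre of its underside. Bystander.
- vial: Small sample vial with a dark cap, 23 mm diameter, 48 mm high, on the robot's side of the bench, towards the end away from the housing. Origin at the centre of its underside. Bystander.

How it is judged:
By the outcome, as a careful person would: the job done as asked, in the order asked, and still so for the second after the job is handed in, while the arm keeps its last pose, push and grip.
It also fails if it takes over 48 s, if anything falls off the work surface, if the arm or the gripper's body presses on something with over 40 N, if the wrist force passes 120 N, or if a joint passes its speed limit or range.

## Working session

There is one attempt and no reset: what is moved stays moved. The work goes in short steps, Python scripts to look and compute and a tool call to move; the robot and the scene stay as the last step left them, time stands still between calls to the robot, and variables do not carry over. Pictures are saved under pics/ and viewed, and the job is handed in when it is done.

Besides the shell and the picture viewer there is one more tool, called after "Emit:" in YAML: its name, and indented under it one key for each argument. apply_moves: Moves the arm, as the interface text tells. Its arguments: {"type":"object","properties":{"commands":{"type":"array"},"grip":{"type":"number"}},"required":["commands"]}

```bash
mkdir -p pics
python3 - <<'E'
from station import bot
import numpy as np,cv2,pickle
print(bot.sense())
d={}
for n in("scene","top"):
    p,z=bot.read_camera(n);c=bot.camera_params(n);d[n]=(p,z,c);print(n,c)
    cv2.imwrite(f"pics/{n}0.png",p[:,:,::-1])
    np.savez(f"{n}0.npz",p=p,z=z)
E
```

```text
{'clock': 0.0, 'q': array([ 1.01000055e+00,  1.51001566e-01,  1.43799123e+00, -3.54959506e-05,
        1.55377901e+00, -1.33968713e-01]), 'joint_vel': array([ 0.00097326,  0.00172894,  0.0014492 , -0.00141742, -0.00031938,
        0.00025349]), 'joint_efforts': array([-4.07835076e-03, -7.13017845e+01, -5.70876861e+01, -3.31087795e-04,
        8.46523413e-03,  8.09430321e-05]), 'eef_pos': array([0.2379321, 0.5232147, 0.2306864]), 'orientation': array([[-9.10284100e-01,  4.13983696e-01, -5.97089454e-04],
       [ 4.13984108e-01,  9.10283540e-01, -1.01742018e-03],
       [ 1.22325338e-04, -1.17332695e-03, -9.99999304e-01]]), 'contact_force': array([-0.77149154, -0.18454779,  0.36880952]), 'wrist_torque': array([ 0.00333011, -0.06772524,  0.00426461]), 'gripper_width': 0.9996351121127889}
scene {'K': array([[407.61838978,   0.        , 258.44417359],
       [  0.        , 407.61838978, 192.85901041],
       [  0.        ,   0.        ,   1.        ]]), 'k1': 0.0004170768204558929, 'view': array([[-0.50476487, -0.86308969,  0.01698881,  0.29246987],
       [-0.45152124,  0.24718976, -0.85733645,  0.36035948],
       [ 0.73575879, -0.44042413, -0.51447603,  0.42365875],
       [ 0.        ,  0.        ,  0.        ,  1.        ]])}
top {'K': array([[378.82639947,   0.        , 259.54852235],
       [  0.        , 378.82639947, 186.29838217],
       [  0.        ,   0.        ,   1.        ]]), 'k1': -0.10597743117354089, 'view': array([[ 0.02002064, -0.99974851,  0.01010417, -0.02106464],
       [-0.99754123, -0.02065328, -0.0669697 ,  0.61831278],
       [ 0.06716154, -0.00873855, -0.99770385,  0.90080341],
       [ 0.        ,  0.        ,  0.        ,  1.        ]])}
```

View pics/scene0.png

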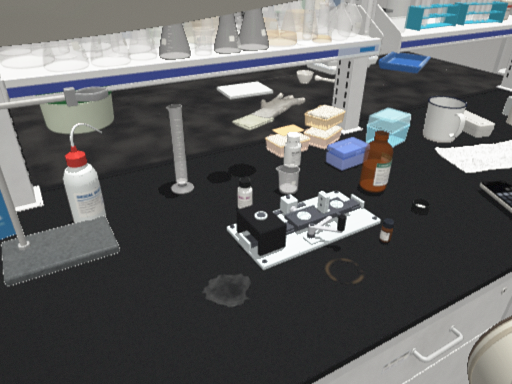

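View pics/top0.png

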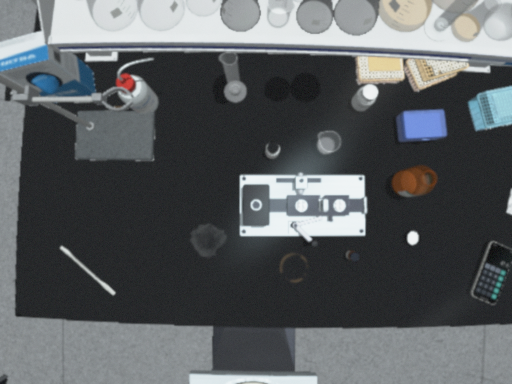

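Run:
```python
import numpy as np,cv2
for n,(r0,r1,c0,c1) in dict(scene=(175,275,215,405),top=(125,275,230,380)).items():
    p=np.load(f"{n}0.npz")["p"][r0:r1,c0:c1,::-1]
    s=4
    cv2.imwrite(f"pics/{n}0z.png",cv2.resize(p,None,fx=s,fy=s,interpolation=cv2.INTER_CUBIC))
```

```text
(no output)
```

View pics/scene0z.png

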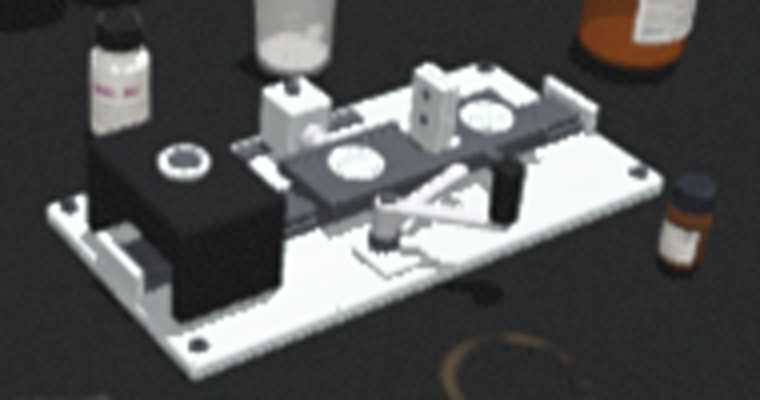

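View pics/top0z.png

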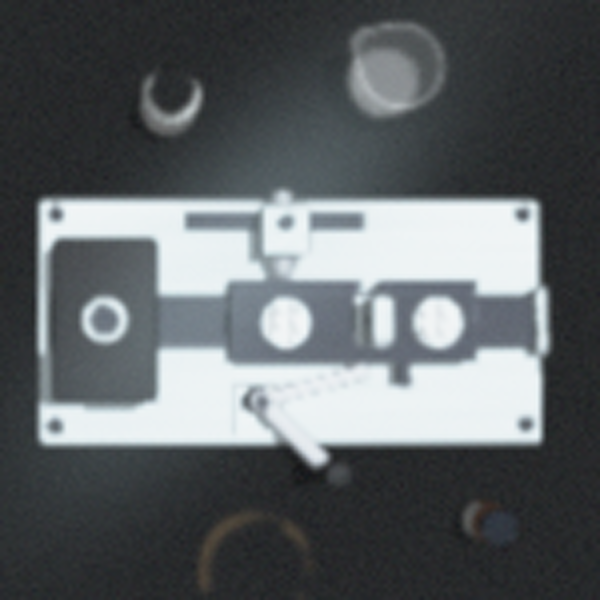

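```bash
cat > h.py <<'E'
import numpy as np,cv2
from station import bot
def ray(n,uv):
    c=bot.camera_params(n);V=c["view"]
    x=cv2.undistortPoints(np.array(uv,float).reshape(-1,1,2),c["K"],np.array([c["k1"],0,0,0.]))[:,0]
    d=np.c_[x,np.ones(len(x))]@V[:3,:3]; o=-V[:3,:3].T@V[:3,3]
    return o,d
def plane(n,uv,z):
    o,d=ray(n,uv); return o+d*((z-o[2])/d[:,2])[:,None]
def tri(a,ua,b,ub):
    o1,d1=ray(a,[ua]);o2,d2=ray(b,[ub]);d1,d2=d1[0],d2[0]
    t=np.linalg.lstsq(np.c_[d1,-d2],o2-o1,rcond=None)[0]
    p,q=o1+d1*t[0],o2+d2*t[1]; return (p+q)/2,np.linalg.norm(p-q)
def proj(n,P):
    c=bot.camera_params(n);V=c["view"]
    return cv2.projectPoints(np.array(P,float).reshape(-1,1,3),cv2.Rodrigues(V[:3,:3])[0],V[:3,3],c["K"],np.array([c["k1"],0,0,0.]))[0][:,0]
T=lambda x,y:(230+(x-1.5)/4,125+(y-1.5)/4)
S=lambda x,y:(215+(x-1.5)/4,175+(y-1.5)/4)
E
python3 - <<'E'
from h import *
np.set_printoptions(precision=4,suppress=True)
p=np.load("top0.npz")["p"]; z=np.load("top0.npz")["z"]
g=cv2.cvtColor(p,cv2.COLOR_RGB2GRAY)
m=((g>120)*255).astype(np.uint8)
m[:, :232]=0;m[:,372:]=0;m[:168]=0;m[242:]=0
c=np.vstack([k for k in cv2.findContours(m,0,1)[0] if len(k)>10]).reshape(-1,2)
w=plane("top",c,0.01)[:,:2].astype(np.float32)
r=cv2.minAreaRect(w);print(r)
print("corners top manual",plane("top",[T(40,198),T(540,200),T(543,443),T(40,443)],.01))
print("corners scene",plane("scene",[S(197,375),S(50,210),S(487,66),S(662,185)],.01))
print("knob",tri("top",T(340,474),"scene",S(509,158)))
print("tab",tri("top",T(383,320),"scene",S(436,72)))
print("plungerblock",tri("top",T(286,222),"scene",S(294,86)))
print("screws top",plane("top",[T(56,214),T(522,214),T(525,424),T(55,426)],.01))
print("screws scene",plane("scene",[S(70,205),S(487,66),S(640,173),S(198,345)],.01))
print("vial",tri("top",T(500,527),"scene",S(692,188)))
zs=np.load("scene0.npz")["z"]
for n,Z,u in(("top",z,T(383,320)),("top",z,T(340,474)),("top",z,T(286,222)),("top",z,T(100,370)),("top",z,T(500,250)),("scene",zs,S(436,72))):
    o,d=ray(n,[u]);dd=Z[int(round(u[1])),int(round(u[0]))];print(u,o+d[0]*dd)
E
```

```text
((0.5721023678779602, -0.11663779616355896), (0.1698767989873886, 0.3150802552700043), 1.3228044509887695)
corners top manual [[ 0.6484  0.0412  0.01  ]
 [ 0.6539 -0.2701  0.01  ]
 [ 0.5032 -0.2726  0.01  ]
 [ 0.4981  0.0377  0.01  ]]
corners scene [[ 0.4895  0.041   0.01  ]
 [ 0.6401  0.0422  0.01  ]
 [ 0.6453 -0.2618  0.01  ]
 [ 0.4977 -0.2636  0.01  ]]
knob (array([ 0.4879, -0.1359,  0.0753]), np.float64(0.0005461748198004102))
tab (array([ 0.5762, -0.1603,  0.0712]), np.float64(0.00048757472623941475))
plungerblock (array([ 0.6332, -0.1069,  0.0475]), np.float64(0.0010146706783352567))
screws top [[ 0.6387  0.0311  0.01  ]
 [ 0.6449 -0.2586  0.01  ]
 [ 0.5147 -0.2612  0.01  ]
 [ 0.5087  0.0288  0.01  ]]
screws scene [[ 0.639   0.0308  0.01  ]
 [ 0.6453 -0.2618  0.01  ]
 [ 0.5123 -0.2612  0.01  ]
 [ 0.5075  0.0297  0.01  ]]
vial (array([ 0.4556, -0.2367,  0.043 ]), np.float64(0.0019189526992146367))
(325.375, 204.625) [ 0.5761 -0.161   0.0689]
(314.625, 243.125) [ 0.4876 -0.1364  0.0737]
(301.125, 180.125) [ 0.6335 -0.1064  0.048 ]
(254.625, 217.125) [0.5442 0.0018 0.0674]
(354.625, 187.125) [ 0.6221 -0.2445  0.011 ]
(323.625, 192.625) [ 0.578  -0.1616  0.0699]
```

```bash
cat > plan.py <<'E'
import numpy as np,json,sys
from scipy.spatial.transform import Rotation as R
def Rm(th): # yaw deg of tool y
    t=np.radians(th);y=np.array([np.cos(t),np.sin(t),0]);z=np.array([0,0,-1.]);return np.c_[np.cross(y,z),y,z]
def rows(cur,wps):
    """cur,wps: (x,y,z,yawdeg)"""
    R0=Rm(cur[3]);out=[]
    for w in wps:
        d=R0.T@(np.array(w[:3])-np.array(cur[:3]))/.08
        dy=(w[3]-cur[3]+180)%360-180
        out.append([round(float(v),3)+0. for v in d]+[0,0,round(-dy/90,3)])
    return out
def apply(cur,row):
    p=np.array(cur[:3])+Rm(cur[3])@(np.array(row[:3])*.08)
    return [*p.round(5),round(cur[3]-row[5]*90,3)]
E
python3 - <<'E'
from plan import *
cur=[.2379,.5232,.2307,65.54]; end=[.509,-.157,.13,-45]
n=26;calls=8
path=[np.array(cur)+(np.array(end)-np.array(cur))*k/n for k in range(n+1)]
c=cur
for i in range(0,n,3):
    w=path[i+1:i+4]; r=rows(c,w); print(r); c=apply(c,r[-1])
print(c)
E
```

```text
[[-0.254, -0.244, 0.048, 0, 0, np.float64(0.047)], [-0.508, -0.487, 0.097, 0, 0, np.float64(0.094)], [-0.762, -0.731, 0.145, 0, 0, np.float64(0.142)]]
[[-0.302, -0.182, 0.049, 0, 0, np.float64(0.047)], [-0.604, -0.363, 0.097, 0, 0, np.float64(0.094)], [-0.905, -0.544, 0.145, 0, 0, np.float64(0.141)]]
[[-0.334, -0.111, 0.049, 0, 0, np.float64(0.048)], [-0.669, -0.222, 0.097, 0, 0, np.float64(0.095)], [-1.003, -0.333, 0.146, 0, 0, np.float64(0.142)]]
[[-0.35, -0.034, 0.048, 0, 0, np.float64(0.047)], [-0.7, -0.068, 0.097, 0, 0, np.float64(0.095)], [-1.051, -0.102, 0.145, 0, 0, np.float64(0.142)]]
[[-0.349, 0.044, 0.048, 0, 0, np.float64(0.047)], [-0.698, 0.088, 0.097, 0, 0, np.float64(0.094)], [-1.048, 0.133, 0.145, 0, 0, np.float64(0.142)]]
[[-0.331, 0.12, 0.049, 0, 0, np.float64(0.047)], [-0.661, 0.24, 0.097, 0, 0, np.float64(0.094)], [-0.992, 0.361, 0.145, 0, 0, np.float64(0.141)]]
[[-0.297, 0.19, 0.049, 0, 0, np.float64(0.048)], [-0.593, 0.38, 0.097, 0, 0, np.float64(0.095)], [-0.889, 0.57, 0.146, 0, 0, np.float64(0.142)]]
[[-0.247, 0.251, 0.048, 0, 0, np.float64(0.047)], [-0.494, 0.502, 0.097, 0, 0, np.float64(0.095)], [-0.741, 0.753, 0.145, 0, 0, np.float64(0.142)]]
[[-0.185, 0.299, 0.048, 0, 0, np.float64(0.047)], [-0.37, 0.599, 0.097, 0, 0, np.float64(0.094)]]
[np.float64(0.50904), np.float64(-0.15701), np.float64(0.12998), np.float64(-44.98)]
```

Emit:
apply_moves:
  commands:
    - [[-0.25,-0.25,0.05,0,0,0.05],[-0.5,-0.5,0.1,0,0,0.1],[-0.75,-0.75,0.15,0,0,0.15]]
  grip: 0

```text
clock: 0.35
eef_pos: [0.2677, 0.4429, 0.2185]
orientation: [[-0.787, 0.617, -0.001], [0.617, 0.787, -0.001], [-0.0, -0.001, -1.0]]
contact_force: [0.5, -0.5, -0.8]
gripper_width: 0.603
```

Emit:
apply_moves:
  commands:
    - [[-0.3,-0.18,0.05,0,0,0.05],[-0.6,-0.36,0.1,0,0,0.1],[-0.9,-0.54,0.15,0,0,0.15]]

```text
clock: 0.6
eef_pos: [0.2981, 0.3642, 0.2068]
orientation: [[-0.62, 0.784, -0.0], [0.784, 0.62, -0.0], [-0.0, -0.0, -1.0]]
contact_force: [1.1, -0.6, 0.4]
gripper_width: 0.143
```

Emit:
apply_moves:
  commands:
    - [[-0.33,-0.1,0.05,0,0,0.05],[-0.66,-0.2,0.1,0,0,0.1],[-1,-0.3,0.15,0,0,0.15]]

```text
clock: 0.85
eef_pos: [0.3291, 0.2868, 0.1949]
orientation: [[-0.42, 0.907, -0.0], [0.907, 0.42, -0.0], [-0.0, -0.0, -1.0]]
contact_force: [1.0, 0.2, 0.8]
gripper_width: 0.004
```

Emit:
apply_moves:
  commands:
    - [[-0.33,-0.03,0.05,0,0,0.05],[-0.66,-0.07,0.1,0,0,0.1],[-1,-0.1,0.15,0,0,0.15]]

```text
clock: 1.1
eef_pos: [0.3557, 0.211, 0.183]
orientation: [[-0.196, 0.981, -0.0], [0.981, 0.196, -0.0], [-0.0, -0.0, -1.0]]
contact_force: [-0.3, -0.3, 0.6]
gripper_width: 0.005
```

Emit:
apply_moves:
  commands:
    - [[-0.33,0.04,0.05,0,0,0.05],[-0.66,0.08,0.1,0,0,0.1],[-1,0.13,0.15,0,0,0.15]]

```text
clock: 1.35
eef_pos: [0.3819, 0.1347, 0.171]
orientation: [[0.038, 0.999, -0.0], [0.999, -0.038, -0.0], [-0.0, -0.0, -1.0]]
contact_force: [1.1, -0.1, 0.3]
gripper_width: 0.002
```

Emit:
apply_moves:
  commands:
    - [[-0.33,0.12,0.05,0,0,0.05],[-0.66,0.24,0.1,0,0,0.1],[-1,0.36,0.15,0,0,0.15]]

```text
clock: 1.6
eef_pos: [0.408, 0.0536, 0.159]
orientation: [[0.27, 0.963, -0.0], [0.963, -0.27, -0.0], [-0.0, -0.0, -1.0]]
contact_force: [0.9, -0.5, -0.0]
gripper_width: -0.004
```

Emit:
apply_moves:
  commands:
    - [[0,0,0,0,0,0],[0,0,0,0,0,0]]

```text
clock: 1.77
eef_pos: [0.408, 0.0539, 0.1589]
orientation: [[0.269, 0.963, -0.001], [0.963, -0.269, -0.0], [-0.0, -0.001, -1.0]]
contact_force: [-0.6, -0.1, 0.2]
gripper_width: -0.002
```

Run:
```python
from plan import *
from h import bot
s=bot.sense();p=s["eef_pos"];y=s["orientation"][:,1];cur=[*p,np.degrees(np.arctan2(y[1],y[0]))];print(cur,s["q"],s["clock"])
end=np.array([.509,-.157,.13,-45])
n=8
path=[np.array(cur)+(end-np.array(cur))*k/n for k in range(n+1)]
c=cur
for i in range(0,n,3):
    w=path[i+1:i+4]; r=rows(c,w); print(r); c=apply(c,r[-1])
```

```text
[np.float64(0.407977225337439), np.float64(0.05386258115912982), np.float64(0.15887772907105902), np.float64(-15.605721883718441)] [-5.63911386e-02 -1.61335204e-01  1.89512929e+00 -9.08875708e-05
  1.40881834e+00  2.15994644e-01] 1.7667
[[-0.275, 0.241, 0.045, 0, 0, np.float64(0.041)], [-0.55, 0.481, 0.09, 0, 0, np.float64(0.082)], [-0.825, 0.722, 0.135, 0, 0, np.float64(0.122)]]
[[-0.224, 0.289, 0.046, 0, 0, np.float64(0.041)], [-0.448, 0.577, 0.091, 0, 0, np.float64(0.082)], [-0.672, 0.866, 0.136, 0, 0, np.float64(0.123)]]
[[-0.164, 0.326, 0.045, 0, 0, np.float64(0.041)], [-0.328, 0.652, 0.09, 0, 0, np.float64(0.082)]]
```

Emit:
apply_moves:
  commands:
    - [[-0.28,0.24,0.045,0,0,0.04],[-0.55,0.48,0.09,0,0,0.08],[-0.82,0.72,0.135,0,0,0.12]]

```text
clock: 2.02
eef_pos: [0.4463, -0.0236, 0.1486]
orientation: [[0.442, 0.897, 0.001], [0.897, -0.442, 0.0], [0.0, 0.0, -1.0]]
contact_force: [0.9, 1.1, -0.3]
gripper_width: 0.002
```

Emit:
apply_moves:
  commands:
    - [[-0.22,0.29,0.045,0,0,0.04],[-0.45,0.58,0.09,0,0,0.08],[-0.67,0.87,0.135,0,0,0.12]]

```text
clock: 2.27
eef_pos: [0.4852, -0.1029, 0.1376]
orientation: [[0.603, 0.797, 0.0], [0.797, -0.603, 0.0], [0.0, -0.0, -1.0]]
contact_force: [0.7, 0.6, 0.8]
gripper_width: -0.001
```

Emit:
apply_moves:
  commands:
    - [[-0.16,0.33,0.045,0,0,0.04],[-0.33,0.65,0.09,0,0,0.08],[-0.33,0.65,0.09,0,0,0.08]]

```text
clock: 2.52
eef_pos: [0.5117, -0.1575, 0.1295]
orientation: [[0.701, 0.713, -0.001], [0.713, -0.701, -0.0], [-0.001, -0.0, -1.0]]
contact_force: [0.7, 0.5, -0.8]
gripper_width: 0.002
```

Run:
```python
from plan import *
from h import *
s=bot.sense();p=s["eef_pos"];y=s["orientation"][:,1];cur=[*p,np.degrees(np.arctan2(y[1],y[0]))];print(cur,s["q"],s["clock"])
for n in("scene","top"):
    q,z=bot.read_camera(n);np.savez(f"{n}1.npz",p=q,z=z)
    r0,r1,c0,c1=dict(scene=(115,275,215,405),top=(125,275,230,380))[n]
    cv2.imwrite(f"pics/{n}1z.png",cv2.resize(q[r0:r1,c0:c1,::-1],None,fx=4,fy=4,interpolation=2)[:600])
print(rows(cur,[[.509,-.157,.09,-45],[.509,-.157,.05,-45]]))
```

```text
[np.float64(0.5116596675886698), np.float64(-0.15747432952037957), np.float64(0.1295184339716182), np.float64(-44.5102023183363)] [-4.42081512e-01  1.25410452e-01  1.67521896e+00 -7.51727267e-04
  1.34138564e+00  3.34939104e-01] 2.5167
[[-0.019, -0.028, 0.494, 0, 0, np.float64(0.005)], [-0.019, -0.028, 0.994, 0, 0, np.float64(0.005)]]
```

View pics/scene1z.png

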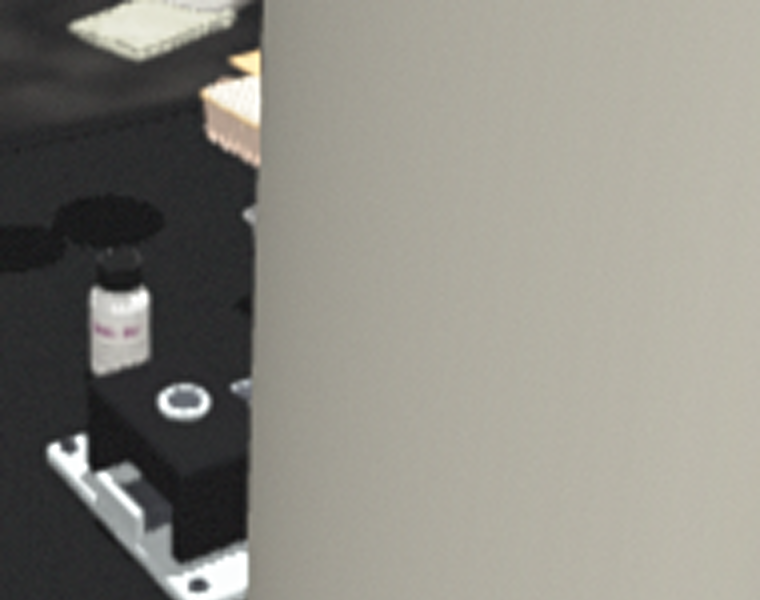

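View pics/top1z.png

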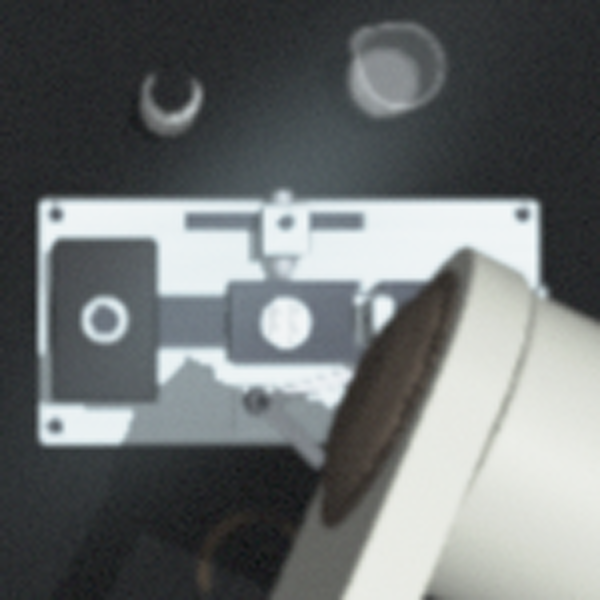

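Emit:
apply_moves:
  commands:
    - [[0,0,0.35,0,0,0],[0,0,0.7,0,0,0],[-0.02,-0.03,1,0,0,0],[-0.02,-0.03,1,0,0,0]]

```text
clock: 2.95
eef_pos: [0.505, -0.1518, 0.0466]
orientation: [[0.696, 0.718, -0.006], [0.718, -0.696, 0.003], [-0.002, -0.006, -1.0]]
contact_force: [-1.3, 1.5, -1.0]
gripper_width: -0.002
```

```bash
cat > arc.py <<'E'
from plan import *
H=np.array([.528,-.0943])
def pose(phi,off,z=.049,r=.058):
    f=np.radians(phi);t=np.array([np.sin(f),-np.cos(f)])
    p=H+r*np.array([np.cos(f),np.sin(f)])-t*off
    return [*p,z,phi-90-180]   # tool y = -t ; t angle=phi-90
E
python3 - <<'E'
from arc import *
from h import bot,plane,T,S,tri
print(plane("top",[T(256,397)],.045),tri("top",T(256,397),"scene",S(386,200)))
s=bot.sense();p=s["eef_pos"];y=s["orientation"][:,1];cur=[*p,np.degrees(np.arctan2(y[1],y[0]))];print(cur,s["contact_force"])
c=cur
phis=np.linspace(226,130,33);
L=[pose(f,.0225) for f in phis]
for i in range(0,33,6):
    r=rows(c,L[i:i+6]);print(phis[i:i+6].round(),L[i:i+6][-1])
    for q in r:print([float(v) for v in q])
    c=apply(c,r[-1])
E
```

```text
[[ 0.52979347 -0.09044223  0.045     ]] (array([ 0.52865947, -0.09233445,  0.03954998]), np.float64(0.003299354390677245))
[np.float64(0.5049569756194388), np.float64(-0.15181024372639315), np.float64(0.046642107496586434), np.float64(-44.103188982906545)] [-1.27479955  1.48199685 -1.03840021]
[226. 223. 220. 217. 214. 211.] [np.float64(0.4898726532447537), np.float64(-0.14345847261058067), 0.049, np.float64(-59.0)]
[-0.008, -0.011, -0.029, 0.0, 0.0, -0.001]
[-0.022, -0.049, -0.029, 0.0, 0.0, 0.032]
[-0.033, -0.088, -0.029, 0.0, 0.0, 0.066]
[-0.043, -0.128, -0.029, 0.0, 0.0, 0.099]
[-0.051, -0.168, -0.029, 0.0, 0.0, 0.132]
[-0.056, -0.208, -0.029, 0.0, 0.0, 0.166]
[208. 205. 202. 199. 196. 193.] [np.float64(0.4765479349651934), np.float64(-0.12927048760961196), 0.049, np.float64(-77.0)]
[-0.014, -0.038, -0.001, 0.0, 0.0, 0.033]
[-0.026, -0.077, -0.001, 0.0, 0.0, 0.066]
[-0.035, -0.117, -0.001, 0.0, 0.0, 0.1]
[-0.043, -0.157, -0.001, 0.0, 0.0, 0.133]
[-0.048, -0.197, -0.001, 0.0, 0.0, 0.166]
[-0.052, -0.238, -0.001, 0.0, 0.0, 0.2]
[190. 187. 184. 181. 178. 175.] [np.float64(0.46825970
[... 538 characters left out ...]
0.1]
[-0.043, -0.156, 0.0, 0.0, 0.0, 0.133]
[-0.048, -0.197, 0.0, 0.0, 0.0, 0.166]
[-0.052, -0.237, 0.0, 0.0, 0.0, 0.2]
[154. 151. 148. 145. 142. 139.] [np.float64(0.4694655161947928), np.float64(-0.07322954187356294), 0.049, np.float64(-131.0)]
[-0.014, -0.039, 0.0, 0.0, 0.0, 0.033]
[-0.025, -0.078, 0.0, 0.0, 0.0, 0.066]
[-0.035, -0.117, 0.0, 0.0, 0.0, 0.1]
[-0.043, -0.157, 0.0, 0.0, 0.0, 0.133]
[-0.048, -0.198, 0.0, 0.0, 0.0, 0.166]
[-0.051, -0.238, 0.0, 0.0, 0.0, 0.2]
[136. 133. 130.] [np.float64(0.4734823186680037), np.float64(-0.0643321435170464), 0.049, np.float64(-140.0)]
[-0.014, -0.038, 0.0, 0.0, 0.0, 0.033]
[-0.026, -0.077, 0.0, 0.0, 0.0, 0.066]
[-0.036, -0.117, 0.0, 0.0, 0.0, 0.1]
```

Emit:
apply_moves:
  commands:
    - [[-0.01,-0.01,-0.03,0,0,0],[-0.02,-0.05,-0.03,0,0,0.03],[-0.03,-0.09,-0.03,0,0,0.065],[-0.04,-0.13,-0.03,0,0,0.1],[-0.05,-0.17,-0.03,0,0,0.13],[-0.055,-0.21,-0.03,0,0,0.165]]

```text
clock: 3.45
eef_pos: [0.4933, -0.1457, 0.0556]
orientation: [[0.859, 0.513, 0.003], [0.513, -0.859, -0.002], [0.002, 0.003, -1.0]]
contact_force: [0.4, -1.3, 0.0]
gripper_width: 0.002
```

```bash
cat > st.py <<'E'
from arc import *
from h import *
np.set_printoptions(precision=4,suppress=True)
s=bot.sense();p=s["eef_pos"];y=s["orientation"][:,1];cur=[*map(float,p),float(np.degrees(np.arctan2(y[1],y[0])))]
print(np.array(cur),s["contact_force"],s["orientation"][:,2],s["q"],s["clock"])
E
python3 st.py
```

```text
[  0.4933  -0.1457   0.0556 -59.1569] [ 0.3961 -1.3159  0.0258] [ 0.003  -0.0017 -1.    ] [-0.4369  0.1516  1.808  -0.0003  1.1786  0.5957] 3.45
```

Run:
```python
from st import *
c=cur
phis=np.arange(208,130,-3.)
L=[pose(f,.0225) for f in phis]
for i in range(0,len(L),9):
    r=rows(c,L[i:i+9]);print(phis[i:i+9].round(),L[i:i+9][-1])
    for q in r:print([float(v) for v in q])
    c=apply(c,r[-1])
```

```text
[  0.4933  -0.1457   0.0556 -59.1569] [ 0.3961 -1.3159  0.0258] [ 0.003  -0.0017 -1.    ] [-0.4369  0.1516  1.808  -0.0003  1.1786  0.5957] 3.45
[208. 205. 202. 199. 196. 193. 190. 187. 184.] [np.float64(0.47171080574417307), np.float64(-0.1207910666080053), 0.049, np.float64(-86.0)]
[-0.036, -0.084, 0.083, 0.0, 0.0, 0.032]
[-0.048, -0.123, 0.083, 0.0, 0.0, 0.065]
[-0.058, -0.163, 0.083, 0.0, 0.0, 0.098]
[-0.065, -0.203, 0.083, 0.0, 0.0, 0.132]
[-0.071, -0.243, 0.083, 0.0, 0.0, 0.165]
[-0.074, -0.284, 0.083, 0.0, 0.0, 0.198]
[-0.076, -0.324, 0.083, 0.0, 0.0, 0.232]
[-0.075, -0.365, 0.083, 0.0, 0.0, 0.265]
[-0.072, -0.406, 0.083, 0.0, 0.0, 0.298]
[181. 178. 175. 172. 169. 166. 163. 160. 157.] [np.float64(0.46581926810874985), np.float64(-0.09234895375030203), 0.049, np.float64(-113.0)]
[-0.014, -0.038, 0.0, 0.0, 0.0, 0.034]
[-0.025, -0.077, 0.0, 0.0, 0.0, 0.067]
[-0.035, -0.117, 0.0, 0.0, 0.0, 0.1]
[-0.042, -0.157, 0.0, 0.0, 0.0, 0.134]
[-0.048, -0.197, 0.0, 0.0, 0.0, 0.167]
[-0.051, -0.238, 0.0, 0.0, 0.0, 0.2]
[-0.052, -0.278, 0.0, 0.0, 0.0, 0.234]
[-0.051, -0.319, 0.0, 0.0, 0.0, 0.267]
[-0.048, -0.36, 0.0, 0.0, 0.0, 0.3]
[154. 151. 148. 145. 142. 139. 136. 133.] [np.float64(0.47198863682994374), np.float64(-0.06722644840749431), 0.049, np.float64(-137.0)]
[-0.014, -0.038, 0.0, 0.0, 0.0, 0.034]
[-0.026, -0.077, 0.0, 0.0, 0.0, 0.067]
[-0.035, -0.116, 0.0, 0.0, 0.0, 0.1]
[-0.043, -0.156, 0.0, 0.0, 0.0, 0.134]
[-0.048, -0.197, 0.0, 0.0, 0.0, 0.167]
[-0.052, -0.237, 0.0, 0.0, 0.0, 0.2]
[-0.053, -0.278, 0.0, 0.0, 0.0, 0.234]
[-0.052, -0.319, 0.0, 0.0, 0.0, 0.267]
```

Emit:
apply_moves:
  commands:
    - [[-0.035,-0.08,0.05,0,0,0.03],[-0.05,-0.12,0.08,0,0,0.065],[-0.06,-0.16,0.08,0,0,0.1],[-0.065,-0.2,0.08,0,0,0.13],[-0.07,-0.24,0.08,0,0,0.165],[-0.075,-0.28,0.08,0,0,0.2],[-0.075,-0.325,0.08,0,0,0.23],[-0.075,-0.365,0.08,0,0,0.265],[-0.07,-0.405,0.08,0,0,0.3]]

```text
clock: 4.2
eef_pos: [0.4718, -0.1207, 0.0491]
orientation: [[0.998, 0.067, 0.003], [0.067, -0.998, -0.002], [0.003, 0.002, -1.0]]
contact_force: [0.3, -1.8, 0.5]
gripper_width: 0.001
```

Emit:
apply_moves:
  commands:
    - [[-0.015,-0.04,0,0,0,0.035],[-0.025,-0.08,0,0,0,0.065],[-0.035,-0.12,0,0,0,0.1],[-0.04,-0.16,0,0,0,0.135],[-0.05,-0.2,0,0,0,0.165],[-0.05,-0.24,0,0,0,0.2]]

```text
clock: 4.7
eef_pos: [0.4665, -0.1017, 0.0491]
orientation: [[0.97, -0.245, 0.003], [-0.245, -0.97, -0.001], [0.003, 0.001, -1.0]]
contact_force: [-0.9, -1.5, -0.3]
gripper_width: 0.003
```

Run:
```python
from st import *
for n in("scene","top"):
    q,z=bot.read_camera(n);np.savez(f"{n}2.npz",p=q,z=z)
    r0,r1,c0,c1=dict(scene=(115,275,215,405),top=(125,275,230,380))[n]
    cv2.imwrite(f"pics/{n}2z.png",cv2.resize(q[r0:r1,c0:c1,::-1],None,fx=4,fy=4,interpolation=2)[:600])
```

```text
[   0.4665   -0.1017    0.0491 -104.158 ] [-0.9173 -1.5036 -0.3055] [ 0.0028 -0.0014 -1.    ] [-0.3761  0.0862  1.8972 -0.0003  1.1551  1.4419] 4.7
```

View pics/top2z.png

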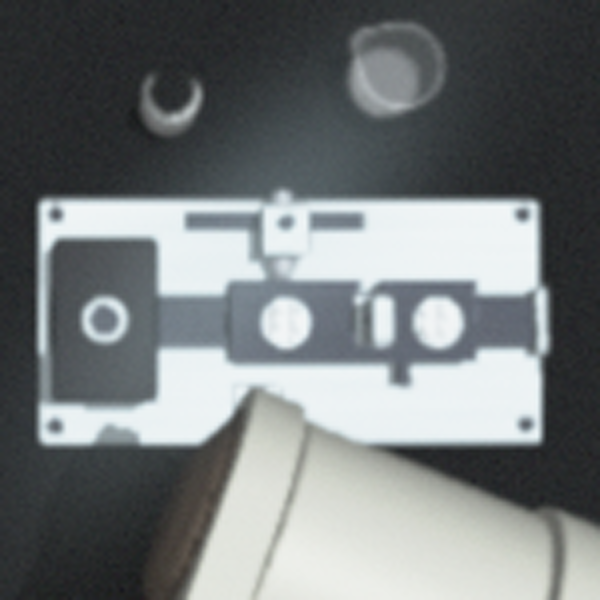

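Emit:
apply_moves:
  commands:
    - [[-0.015,-0.04,0,0,0,0.035],[-0.025,-0.08,0,0,0,0.065],[-0.035,-0.12,0,0,0,0.1],[-0.04,-0.16,0,0,0,0.135],[-0.05,-0.2,0,0,0,0.165],[-0.05,-0.24,0,0,0,0.2],[-0.05,-0.26,0,0,0,0.22]]

```text
clock: 5.38
eef_pos: [0.4674, -0.0806, 0.0481]
orientation: [[0.83, -0.558, 0.002], [-0.558, -0.83, -0.001], [0.002, -0.0, -1.0]]
contact_force: [-0.9, -0.2, -0.4]
gripper_width: -0.004
```

Run:
```python
from st import *
print(s["wrist_torque"])
for f in range(148,126,-2):
    print(f,rows(cur,[pose(f,.0225)]))
```

```text
[   0.4674   -0.0806    0.0481 -123.9027] [-0.9474 -0.1941 -0.4438] [ 0.0016 -0.0007 -1.    ] [-0.3333  0.0819  1.9042 -0.0002  1.1537  1.8293] 5.3833
[-0.0753  0.2182  0.0276]
148 [[0.009, 0.025, -0.012, 0, 0, -0.021]]
146 [[-0.001, 0.0, -0.012, 0, 0, 0.001]]
144 [[-0.011, -0.026, -0.012, 0, 0, 0.023]]
142 [[-0.019, -0.052, -0.012, 0, 0, 0.046]]
140 [[-0.027, -0.078, -0.012, 0, 0, 0.068]]
138 [[-0.033, -0.104, -0.012, 0, 0, 0.09]]
136 [[-0.039, -0.131, -0.012, 0, 0, 0.112]]
134 [[-0.044, -0.157, -0.012, 0, 0, 0.134]]
132 [[-0.048, -0.184, -0.012, 0, 0, 0.157]]
130 [[-0.051, -0.211, -0.012, 0, 0, 0.179]]
128 [[-0.052, -0.238, -0.012, 0, 0, 0.201]]
```

Emit:
apply_moves:
  commands:
    - [[-0.01,-0.03,-0.01,0,0,0.025],[-0.02,-0.05,-0.01,0,0,0.045],[-0.03,-0.08,-0.01,0,0,0.07],[-0.03,-0.08,-0.01,0,0,0.07]]

```text
clock: 5.72
eef_pos: [0.4691, -0.074, 0.0488]
orientation: [[0.764, -0.645, 0.002], [-0.645, -0.764, -0.001], [0.002, -0.001, -1.0]]
contact_force: [-1.1, -0.0, 0.7]
gripper_width: -0.001
```

Emit:
apply_moves:
  commands:
    - [[-0.01,-0.025,0,0,0,0.02],[-0.01,-0.04,0,0,0,0.035],[-0.01,-0.04,0,0,0,0.035]]

```text
clock: 5.97
eef_pos: [0.4703, -0.0712, 0.0483]
orientation: [[0.728, -0.685, 0.001], [-0.685, -0.728, -0.0], [0.001, -0.0, -1.0]]
contact_force: [-0.2, 0.8, -0.0]
gripper_width: 0.003
```

Emit:
apply_moves:
  commands:
    - [[-0.005,-0.025,0,0,0,0.02],[-0.005,-0.04,0,0,0,0.035],[-0.005,-0.04,0,0,0,0.035]]

```text
clock: 6.22
eef_pos: [0.4719, -0.0686, 0.0479]
orientation: [[0.69, -0.724, 0.0], [-0.724, -0.69, -0.0], [0.001, 0.0, -1.0]]
contact_force: [-1.3, -0.9, 0.4]
gripper_width: 0.0
```

Run:
```python
from st import *
for f in range(148,126,-2):
    print(f,rows(cur,[pose(f,.0225)]))
```

```text
[   0.4719   -0.0686    0.0479 -136.3991] [-1.2879 -0.9364  0.4084] [ 0.0003 -0.0004 -1.    ] [-0.306   0.0881  1.8978 -0.0003  1.1553  2.0747] 6.2167
148 [[0.083, 0.166, -0.013, 0, 0, -0.16]]
146 [[0.068, 0.144, -0.013, 0, 0, -0.138]]
144 [[0.053, 0.121, -0.013, 0, 0, -0.116]]
142 [[0.04, 0.097, -0.013, 0, 0, -0.093]]
140 [[0.027, 0.074, -0.013, 0, 0, -0.071]]
138 [[0.014, 0.049, -0.013, 0, 0, -0.049]]
136 [[0.003, 0.025, -0.013, 0, 0, -0.027]]
134 [[-0.007, 0.0, -0.013, 0, 0, -0.004]]
132 [[-0.017, -0.026, -0.013, 0, 0, 0.018]]
130 [[-0.025, -0.052, -0.013, 0, 0, 0.04]]
128 [[-0.033, -0.078, -0.013, 0, 0, 0.062]]
```

Emit:
apply_moves:
  commands:
    - [[-0.005,-0.025,0,0,0,0.01],[-0.01,-0.05,0,0,0,0.02],[-0.01,-0.05,0,0,0,0.02]]

```text
clock: 6.47
eef_pos: [0.4725, -0.067, 0.0477]
orientation: [[0.667, -0.745, -0.004], [-0.745, -0.667, -0.004], [0.0, 0.005, -1.0]]
contact_force: [-22.7, -21.0, 12.3]
gripper_width: -0.001
```

Emit:
apply_moves:
  commands:
    - [[0,-0.025,0,0,0,0],[0,-0.04,0,0,0,0],[0,-0.04,0,0,0,0]]

```text
clock: 6.72
eef_pos: [0.4733, -0.0661, 0.0475]
orientation: [[0.668, -0.745, -0.008], [-0.745, -0.668, -0.006], [-0.001, 0.009, -1.0]]
contact_force: [-40.7, -35.6, 22.4]
gripper_width: -0.004
```

Emit:
apply_moves:
  commands:
    - [[0,0.1,0,0,0,0],[0,0.3,0,0,0,0],[0,0.3,-0.3,0,0,0],[0,0.3,-0.7,0,0,0],[0,0.3,-1,0,0,0],[0,0.3,-1,0,0,0]]

```text
clock: 7.22
eef_pos: [0.4606, -0.0798, 0.1324]
orientation: [[0.667, -0.745, 0.007], [-0.745, -0.667, -0.002], [0.006, -0.004, -1.0]]
contact_force: [0.2, -0.7, 1.2]
gripper_width: -0.002
```

Run:
```python
from st import *
for n in("scene","top"):
    q,z=bot.read_camera(n);np.savez(f"{n}3.npz",p=q,z=z)
    r0,r1,c0,c1=dict(scene=(115,275,215,405),top=(125,275,230,380))[n]
    cv2.imwrite(f"pics/{n}3z.png",cv2.resize(q[r0:r1,c0:c1,::-1],None,fx=4,fy=4,interpolation=2)[:600])
```

```text
[   0.4606   -0.0798    0.1324 -138.1681] [ 0.187  -0.668   1.1595] [ 0.0069 -0.0023 -1.    ] [-0.3367 -0.0234  1.8257  0.0001  1.3321  2.0747] 7.2167
```

View pics/top3z.png

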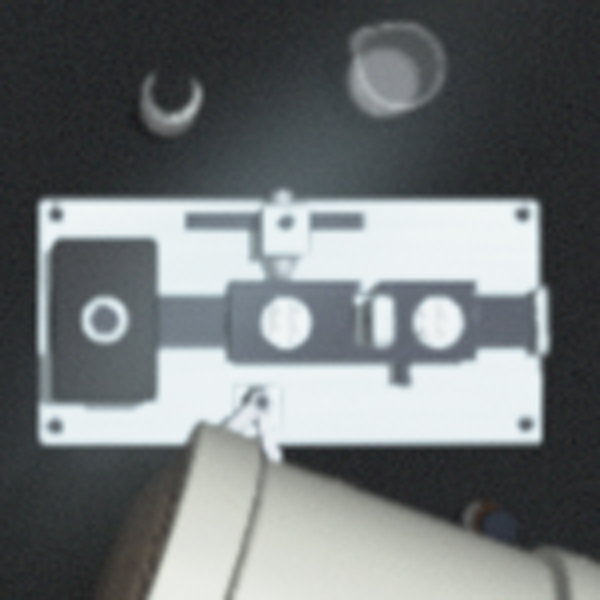

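View pics/scene3z.png

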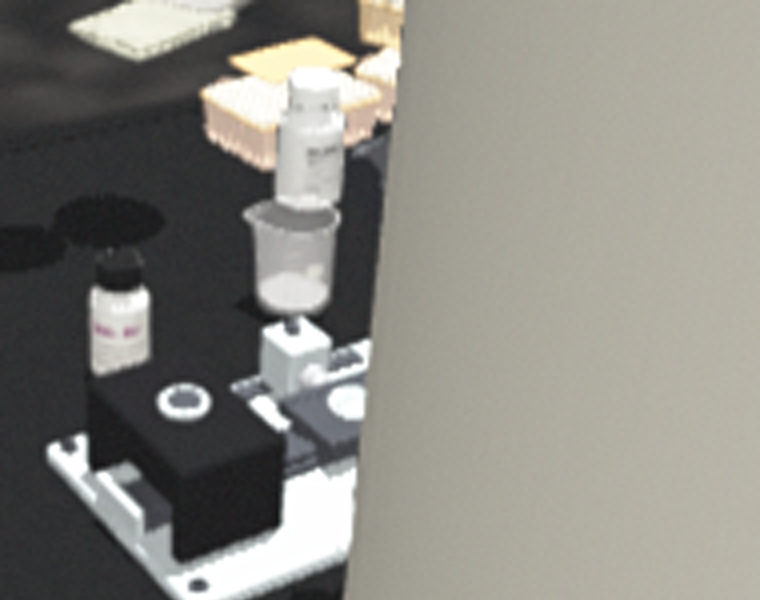

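Run:
```python
from st import *
g=[.5763,-.1605,.12,-88.8]
L=[np.array(cur)+(np.array(g)-np.array(cur))*k/9 for k in range(1,10)]
r=rows(cur,[L[3],L[4],L[8]])
for q in r: print([float(v) for v in q])
```

```text
[   0.4591   -0.0793    0.1282 -138.1964] [ 0.041   0.0537 -1.3675] [ 0.0022 -0.0008 -1.    ] [-0.3366 -0.0199  1.8311 -0.      1.3281  2.0754] 7.3167
[0.771, -0.185, 0.046, 0.0, 0.0, -0.244]
[0.963, -0.231, 0.057, 0.0, 0.0, -0.305]
[1.734, -0.416, 0.103, 0.0, 0.0, -0.549]
```

Emit:
apply_moves:
  commands:
    - [[0.2,-0.045,0,0,0,-0.06],[0.4,-0.09,0,0,0,-0.12],[0.6,-0.135,0,0,0,-0.18],[0.8,-0.185,0,0,0,-0.24],[0.96,-0.23,0,0,0,-0.3],[0.96,-0.23,0,0,0,-0.36],[0.96,-0.23,0,0,0,-0.42],[0.96,-0.23,0,0,0,-0.48],[0.96,-0.23,0,0,0,-0.55],[0.96,-0.23,0,0,0,-0.55]]
  grip: 0.5

```text
clock: 8.15
eef_pos: [0.523, -0.124, 0.1261]
orientation: [[1.0, 0.028, -0.002], [0.028, -1.0, 0.001], [-0.002, -0.001, -1.0]]
contact_force: [-0.4, -0.3, -0.1]
gripper_width: 0.501
```

Run:
```python
from st import *
g=[.5763,-.1605,.12,-88.8]
print(rows(cur,[g])[0], s["gripper_width"])
```

```text
[  0.523   -0.124    0.1261 -88.399 ] [-0.4394 -0.3017 -0.11  ] [-0.0017  0.0006 -1.    ] [-0.3762  0.1333  1.6736 -0.      1.3364  1.1666] 8.15
[0.653, 0.474, 0.076, 0, 0, 0.004] 0.5012159691526481
```

Emit:
apply_moves:
  commands:
    - [[0.2,0.16,0,0,0,0],[0.4,0.32,0,0,0,0],[0.65,0.475,0,0,0,0.005],[0.65,0.475,0,0,0,0.005],[0.65,0.475,0,0,0,0.005]]

```text
clock: 8.57
eef_pos: [0.5762, -0.1614, 0.126]
orientation: [[1.0, 0.01, -0.002], [0.01, -1.0, 0.001], [-0.002, -0.001, -1.0]]
contact_force: [0.1, 0.6, 0.1]
gripper_width: 0.5
```

Run:
```python
from st import *
g=[.5763,-.1605,.038,-88.8]
print(rows(cur,[g])[0], s["gripper_width"])
for n in("scene","top"):
    q,z=bot.read_camera(n);np.savez(f"{n}4.npz",p=q,z=z)
    r0,r1,c0,c1=dict(scene=(115,275,215,405),top=(125,275,230,380))[n]
    cv2.imwrite(f"pics/{n}4z.png",cv2.resize(q[r0:r1,c0:c1,::-1],None,fx=4,fy=4,interpolation=2)[:600])
```

```text
[  0.5762  -0.1614   0.126  -89.4227] [0.0901 0.6401 0.1413] [-0.0017  0.0007 -1.    ] [-0.4017  0.2554  1.5278 -0.      1.3602  1.159 ] 8.5667
[0.001, -0.011, 1.1, 0, 0, -0.007] 0.49967494918616284
```

View pics/top4z.png

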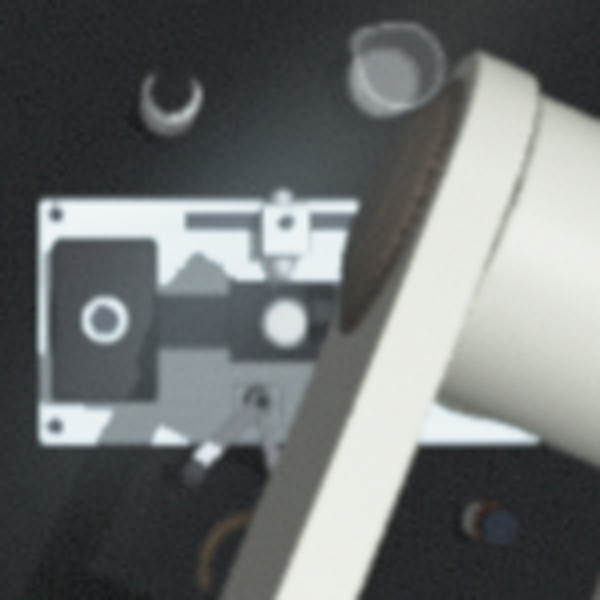

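View pics/scene4z.png

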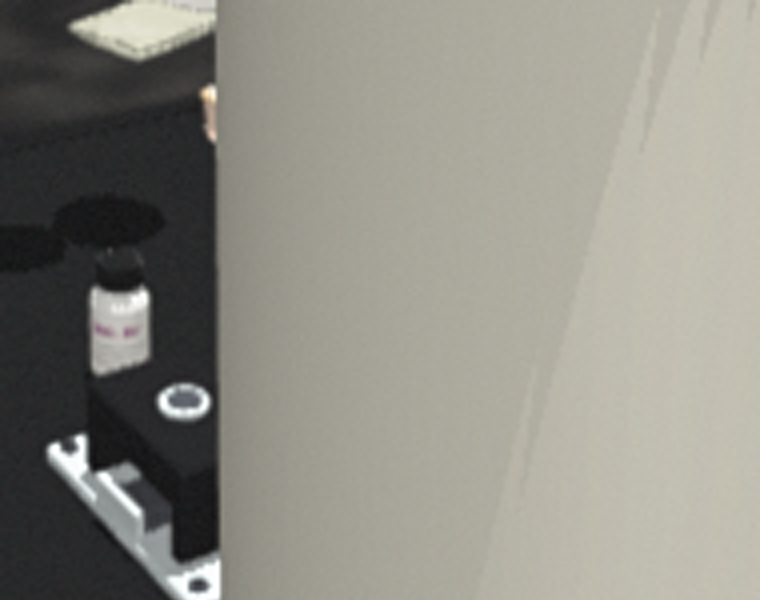

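Emit:
apply_moves:
  commands:
    - [[0,-0.01,0.35,0,0,-0.007],[0,-0.01,0.7,0,0,-0.007],[0,-0.01,1,0,0,-0.007],[0,-0.01,1,0,0,-0.007],[0,-0.01,1,0,0,-0.007]]

```text
clock: 9.08
eef_pos: [0.5754, -0.1598, 0.047]
orientation: [[1.0, 0.024, -0.002], [0.024, -1.0, 0.001], [-0.002, -0.001, -1.0]]
contact_force: [-0.1, -0.9, 0.6]
gripper_width: 0.503
```

```bash
python3 st.py
```

```text
[  0.5754  -0.1598   0.047  -88.6423] [-0.105  -0.8753  0.5872] [-0.0019  0.0007 -1.    ] [-0.3998  0.3226  1.613  -0.0001  1.2081  1.1474] 9.0833
```

Emit:
apply_moves:
  commands:
    - [[0,0,0.05,0,0,0],[0,0,0.1,0,0,0],[0,0,0.1,0,0,0]]

```text
clock: 9.33
eef_pos: [0.5764, -0.1604, 0.0399]
orientation: [[1.0, 0.024, 0.001], [0.024, -1.0, -0.0], [0.001, 0.001, -1.0]]
contact_force: [0.1, -0.1, 0.7]
gripper_width: 0.5
```

Emit:
apply_moves:
  commands:
    - [[0,0,0,0,0,0],[0,0,0,0,0,0],[0,0,0,0,0,0],[0,0,0,0,0,0],[0,0,0,0,0,0],[0,0,0,0,0,0],[0,0,0,0,0,0]]
  grip: 0

```text
clock: 9.92
eef_pos: [0.5764, -0.1604, 0.0399]
orientation: [[1.0, 0.024, 0.001], [0.024, -1.0, -0.0], [0.001, 0.0, -1.0]]
contact_force: [-1.4, 0.5, 6.2]
gripper_width: 0.13
```

```bash
python3 st.py
```

```text
[  0.5764  -0.1604   0.0399 -88.6287] [-1.377   0.5284  6.1777] [ 0.0006 -0.0003 -1.    ] [-0.4001  0.3306  1.6183 -0.0001  1.192   1.1468] 9.9167
```

Run:
```python
from h import *
O=np.array([.5764,-.1153]);yh=np.array([-.0207,1])
for n,u,z in[("top",T(263,235),.046),("top",T(309,235),.046),("top",T(286,222),.046),("top",T(285,266),.03),("top",T(373,320),.07),("top",T(394,320),.07),("top",T(383,320),.07)]:
    P=plane(n,[u],z)[0];print(u,P,(P[:2]-O)@yh)
p=np.load("top3.npz")["p"]
g=cv2.cvtColor(p,cv2.COLOR_RGB2GRAY)
print(g[172:196,290:312])
```

```text
(295.375, 183.375) [ 0.6256273  -0.09308041  0.046     ] 0.02120058063160101
(306.875, 183.375) [ 0.62620146 -0.12046912  0.046     ] -0.006200007677790566
(301.125, 180.125) [ 0.63365279 -0.10666956  0.046     ] 0.007445303313607705
(300.875, 191.125) [ 0.60839301 -0.10830104  0.03      ] 0.006336709526966039
(322.875, 204.625) [ 0.57596777 -0.15493772  0.07      ] -0.03962877400102574
(328.125, 204.625) [ 0.57619264 -0.16715073  0.07      ] -0.051846442018411314
(325.375, 204.625) [ 0.57607502 -0.16075062  0.07      ] -0.045443894805634065
[[ 86  87  91  90  91  91  90  97 110 126 148 139 121 101  94  94  90  92
   92  91  90  88]
 [ 92  95  95  95  97  97  95 107 136 169 199 188 159 120 100  98  99  99
   97  94  95  92]
 [128 129 130 129 130 121 110 122 154 190 212 207 179 139 124 122 125 128
  128 128 125 128]
 [195 193 194 193 186 167 151 150 171 193 212 210 192 172 171 173 178 189
  193 192 193 191]
 [230 230 230 228 220 198 198 202 207 213 218 217 214 214 216 218 221 227
  228 231 232 231]
 [221 219 221 216 198 186 224 234 235 235 232 227 227 232 235 236 234 222
  218 221 222
[... 980 characters left out ...]
7 207 208 210 214 224 231 232
  236 238 237 238]
 [236 228 187 162 154 146 155 155 163 172 182 184 177 176 194 220 233 236
  237 238 239 238]
 [237 232 212 199 189 163 151 151 168 190 206 211 193 188 211 231 237 238
  238 238 239 238]
 [237 236 232 231 223 184 157 152 168 195 214 215 204 200 224 236 238 238
  238 238 238 239]
 [237 237 237 236 232 205 164 151 161 186 207 209 206 215 232 237 237 237
  238 238 238 238]
 [235 235 236 236 234 222 177 152 153 171 189 193 204 223 235 236 236 237
  236 236 237 237]
 [222 221 223 222 221 213 167 146 138 152 162 172 188 213 222 223 223 223
  224 224 223 223]
 [165 167 164 163 164 156 138 133 132 133 136 140 147 157 159 161 160 159
  160 160 157 160]]
```

Emit:
apply_moves:
  commands:
    - [[0,-0.08,0,0,0,0],[0,-0.16,0,0,0,0],[0,-0.24,0,0,0,0],[0,-0.32,0,0,0,0],[0,-0.4,0,0,0,0],[0,-0.4,0,0,0,0]]

```text
clock: 10.42
eef_pos: [0.5757, -0.1275, 0.0399]
orientation: [[1.0, 0.024, 0.001], [0.024, -1.0, -0.0], [0.001, 0.0, -1.0]]
contact_force: [0.1, 1.7, 5.1]
gripper_width: 0.132
```

Emit:
apply_moves:
  commands:
    - [[0,-0.06,0,0,0,0],[0,-0.12,0,0,0,0],[0,-0.12,0,0,0,0]]

```text
clock: 10.67
eef_pos: [0.5755, -0.1182, 0.0399]
orientation: [[1.0, 0.024, 0.001], [0.024, -1.0, -0.0], [0.001, 0.0, -1.0]]
contact_force: [-0.2, 0.8, 6.5]
gripper_width: 0.134
```

Emit:
apply_moves:
  commands:
    - [[0,-0.025,0,0,0,0],[0,-0.025,0,0,0,0]]

```text
clock: 10.83
eef_pos: [0.5755, -0.1166, 0.0399]
orientation: [[1.0, 0.024, 0.001], [0.024, -1.0, -0.0], [0.001, 0.0, -1.0]]
contact_force: [0.4, 0.9, 6.1]
gripper_width: 0.13
```

Emit:
apply_moves:
  commands:
    - [[0,-0.025,0,0,0,0],[0,-0.025,0,0,0,0]]

```text
clock: 11.0
eef_pos: [0.5754, -0.1146, 0.0399]
orientation: [[1.0, 0.024, 0.001], [0.024, -1.0, -0.0], [0.001, 0.0, -1.0]]
contact_force: [-0.4, 1.2, 5.8]
gripper_width: 0.131
```

Emit:
apply_moves:
  commands:
    - [[0,-0.025,0,0,0,0],[0,-0.025,0,0,0,0]]

```text
clock: 11.17
eef_pos: [0.5754, -0.1126, 0.0399]
orientation: [[1.0, 0.024, 0.001], [0.024, -1.0, -0.0], [0.001, 0.0, -1.0]]
contact_force: [0.0, 2.3, 6.0]
gripper_width: 0.128
```

Emit:
apply_moves:
  commands:
    - [[0,-0.0125,0,0,0,0],[0,-0.0125,0,0,0,0]]

```text
clock: 11.33
eef_pos: [0.5754, -0.1116, 0.04]
orientation: [[1.0, 0.024, 0.001], [0.024, -1.0, -0.0], [0.001, 0.0, -1.0]]
contact_force: [-0.6, 1.7, 6.5]
gripper_width: 0.131
```

Emit:
apply_moves:
  commands:
    - [[0,-0.0125,0,0,0,0],[0,-0.0125,0,0,0,0]]

```text
clock: 11.5
eef_pos: [0.5754, -0.1106, 0.0399]
orientation: [[1.0, 0.024, 0.001], [0.024, -1.0, -0.0], [0.001, 0.0, -1.0]]
contact_force: [-0.6, 0.8, 5.5]
gripper_width: 0.133
```

Emit:
apply_moves:
  commands:
    - [[0,-0.0125,0,0,0,0],[0,-0.0125,0,0,0,0]]

```text
clock: 11.67
eef_pos: [0.5754, -0.1095, 0.0399]
orientation: [[1.0, 0.024, 0.001], [0.024, -1.0, -0.0], [0.001, 0.0, -1.0]]
contact_force: [0.5, 2.8, 5.8]
gripper_width: 0.13
```

Emit:
apply_moves:
  commands:
    - [[0,-0.0125,0,0,0,0],[0,-0.0125,0,0,0,0]]

```text
clock: 11.83
eef_pos: [0.5753, -0.1085, 0.0399]
orientation: [[1.0, 0.024, 0.001], [0.024, -1.0, 0.0], [0.001, -0.0, -1.0]]
contact_force: [0.0, 2.5, 6.8]
gripper_width: 0.134
```

Emit:
apply_moves:
  commands:
    - [[0,-0.0125,0,0,0,0],[0,-0.0125,0,0,0,0]]

```text
clock: 12.0
eef_pos: [0.5753, -0.1074, 0.0399]
orientation: [[1.0, 0.024, 0.001], [0.024, -1.0, 0.0], [0.001, -0.0, -1.0]]
contact_force: [0.4, 3.6, 5.8]
gripper_width: 0.13
```

Emit:
apply_moves:
  commands:
    - [[0,-0.0125,0,0,0,0],[0,-0.0125,0,0,0,0]]

```text
clock: 12.17
eef_pos: [0.5753, -0.1065, 0.0399]
orientation: [[1.0, 0.024, 0.001], [0.024, -1.0, 0.0], [0.001, 0.0, -1.0]]
contact_force: [0.4, 2.9, 6.7]
gripper_width: 0.129
```

Emit:
apply_moves:
  commands:
    - [[0,-0.0125,0,0,0,0],[0,-0.0125,0,0,0,0]]

```text
clock: 12.33
eef_pos: [0.5753, -0.106, 0.0399]
orientation: [[1.0, 0.024, 0.001], [0.024, -1.0, -0.001], [0.001, 0.001, -1.0]]
contact_force: [0.3, -2.0, 6.0]
gripper_width: 0.134
```

Run:
```python
from st import *
for n in("scene","top"):
    q,z=bot.read_camera(n);np.savez(f"{n}5.npz",p=q,z=z)
    r0,r1,c0,c1=dict(scene=(115,275,215,405),top=(125,275,230,380))[n]
    cv2.imwrite(f"pics/{n}5z.png",cv2.resize(q[r0:r1,c0:c1,::-1],None,fx=4,fy=4,interpolation=2)[:600])
    print(bot.sense()["contact_force"])
```

```text
[  0.5753  -0.106    0.0399 -88.6291] [ 0.2712 -2.0132  6.0199] [ 0.0011 -0.0008 -1.    ] [-0.3136  0.3053  1.6522 -0.0005  1.1827  1.2334] 12.3333
[ 0.4062 -3.1106  4.9384]
[-0.5741 -2.1007  5.7868]
```

View pics/top5z.png

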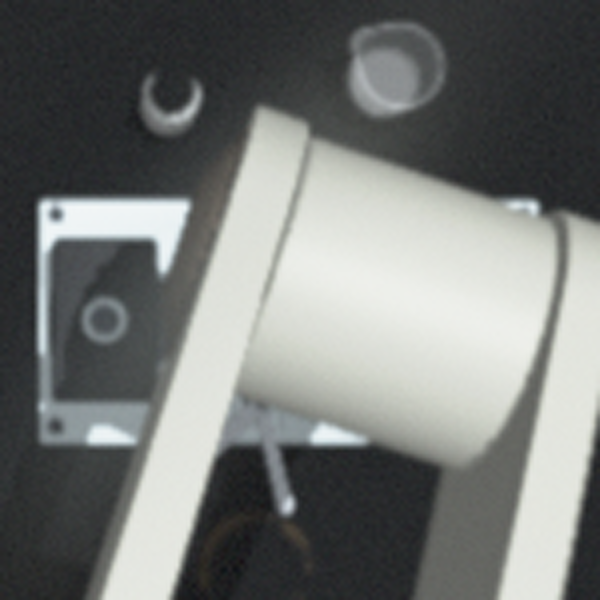

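Emit:
apply_moves:
  commands:
    - [[0,0.004,0,0,0,0],[0,0.004,0,0,0,0],[0,0.004,0,0,0,0]]

```text
clock: 12.68
eef_pos: [0.5753, -0.1062, 0.0399]
orientation: [[1.0, 0.024, 0.001], [0.024, -1.0, -0.001], [0.001, 0.001, -1.0]]
contact_force: [1.2, -0.9, 5.7]
gripper_width: 0.131
```

Run:
```python
from st import *
for i in range(3):
    q,z=bot.read_camera("scene");s=bot.sense();print(s["contact_force"],s["eef_pos"],s["gripper_width"])
```

```text
[  0.5753  -0.1062   0.0399 -88.6301] [ 1.2339 -0.911   5.7193] [ 0.0011 -0.0005 -1.    ] [-0.3142  0.3055  1.652  -0.0001  1.1829  1.2328] 12.6833
[ 0.3903 -1.2493  7.1867] [ 0.5753 -0.1063  0.0399] 0.12924783519132405
[ 0.1276 -1.1844  6.7653] [ 0.5753 -0.1063  0.04  ] 0.12955331117652527
[ 0.2544 -1.478   6.338 ] [ 0.5753 -0.1063  0.0399] 0.12977365911799335
```

View pics/scene5z.png

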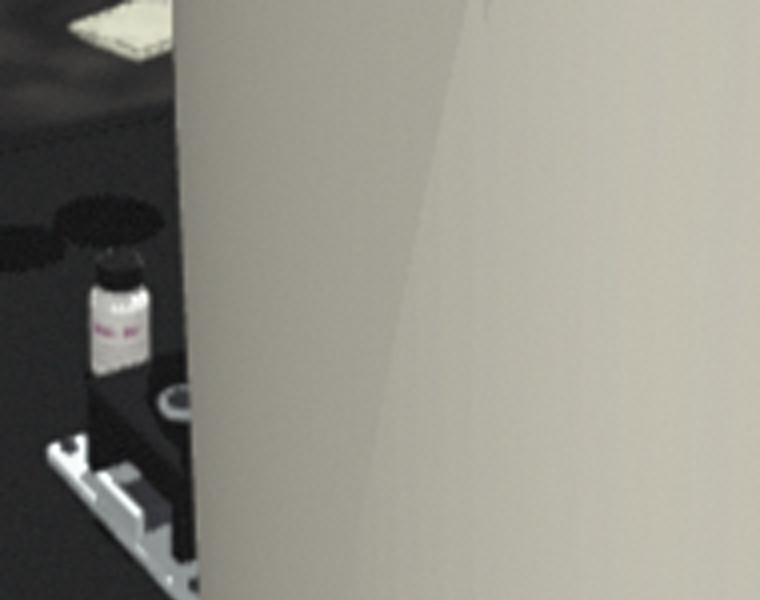

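```bash
python3 -c "
from station import bot
print(bot.job_done())"
```

```text
the job is handed in; nothing more can be done
None
```

The lever is swung fully open and the tab is pinched in both fingers. By force and position the spring ball is seated in the notch, and I handed the job in at about 12.8 s of the 48 s with the grip still on. No verdict came back.

**Lever:** I pushed the knob about 93° clockwise with the shut fingers until it stood firm against its stop. The force there rose from about 2 N to about 58 N at the fingertips, which is above the 40 N limit given for the arm and gripper body. Only the fingers touched the knob. The next top pictures showed the handle open.

**Slide:** The opening reads 0.13 (about 11 mm on the 12 mm tab), and the slide ran freely past the 0.025 lug stop. On the last few millimetres the pull was up to 3.6 N forward. At TCP y of about -0.106 m the force flipped sharply to about -2.5 N while the slide held its place. I backed off 0.3 mm and it settled at about -1.3 N at y = -0.1063 m.

**What disagreed or could not be checked:**
- The camera estimate of the seat was about 1.6 mm short of where the force flip put it. That is within the stated 2 mm calibration.
- The arm hid the notch and ball in both cameras, so the seating rests on force and position alone.
- The beaker and dropper bottle looked unmoved in the last pictures in which they show. The vial was hidden in the final ones, but the tool never went near it.

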